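# Open the ratchet bookend of a card-box holder

## Robot

A 6-joint arm with a two-finger parallel gripper is mounted at the origin on the work surface. World frame = base frame: x ahead of the robot, y to its left, z up, the work surface at z = 0. Lengths are in m, angles in rad, forces in N, time in s.
With the tool pointing down it reaches from about 0.275 to 0.875 m from the base axis. Payload 12.5 kg.
Tool frame: the origin (TCP) lies at the very end of the fingers, on their centre line; the grasp point (between the pads) lies 19 mm behind it; z points along the fingers, x is the direction in which the jaws open and shut, and the axes are right-handed (so a half turn about z gives the same grasp; the last joint's range is limited). The gripper opens to 85 mm and grips with 20 to 120 N. Pads are 22 mm wide; open, the fingers measure 114 mm over their backs; the gripper's body (76 mm by 85 mm) begins 54 mm behind the grasp point. The pads swing forward as they close: fully open they stand 13 mm farther back than shut.
Start: joints at [-1.431, 0.351, 1.652, -0, 1.139, -0.085], TCP at [0.123, -0.536, 0.231] pointing down, gripper open.
Joint ranges: [-2.75, 2.75], [-0.79, 2.1], [0.01, 2.65], [-1.57, 4.71], [0.07, 3.14], [-2.87, 2.87]. Speed limits (rad/s): [2.22, 2.22, 2.79, 3.14, 3.14, 3.14].

## Interface

Orientations are given as a unit quaternion [w, x, y, z].
In Python, from workcell import robot, cams gives the robot as it stands.
- The arm moves only by the tool drive_tool, never from a script. Its argument "motion" is one flat list of numbers, 6 for each row, row after row: the shift along the tool's x, y, z as a fraction of full scale, then the turn, a rotation vector about the tool's x, y, z as a fraction of full scale. A call has 1 to 12 rows; each row is the pose to reach, as a shift and turn from the pose commanded when the call began, along the tool's axes at that moment; what a row does not reach only later rows make up. Full scale, the value 1, is 0.1 m for a shift and 0.5 rad for a turn. A row lasts 1/8 s, in which the tool goes at most 62.5 mm and 10.7 degrees, less where a joint would pass 70% of its speed; a pose out of reach is approached as far as the arm can. A call with a number of a shift or a turn outside -1 to 1 is refused whole. A call with a gripper value outside its range is refused whole. "claw" is the opening, from 0 (shut) to 1 (fully open), set as the call begins (left out, the last holds). The fingers move at their own pace and stop on an object; the grip force is fixed at half the most. Time passes only in rows, so rows that repeat a pose let the fingers close. It gives the time, the measured TCP pose, the force and the opening at its end, in the units of the state.
- robot.observe(): the state, without advancing time (a new reading comes with each control period).
- cams.camera(name): name is "scene" or "top"; returns a dict with "color" (480x640x3 uint8, red, green, blue), "z_map" (480x640 float32, m along the optical axis (not along the pixel's ray), 0 where there is no reading), "fx", "fy", "cx", "cy" (pixels), "origin" and "rotation" of the camera in the world. Camera axes: x right, y down, z forward; pixel columns grow to the right and rows downward; lengths in m; the calibration is good to about 2 mm. A picture is of the moment at which its call begins.
- robot.hand_in(): hands the job in, once; it reports no verdict.
The state is a dict: "clock": time; "q": joint angles; "joint_velocities": joint speeds; "joint_torque": joint torques, N m; "tcp_pos": TCP position; "tcp_rot": TCP orientation; "ft_force": force on the tool from outside, world axes, zero at the start; "moment": the same for the moment, N m; "grip_width": finger opening in m.
Only numpy, scipy, OpenCV 4.12 (cv2) and the standard library are available. Lean on these libraries where they do the work, as an engineer would, in place of code of your own. Each camera call takes 0.05 s, during which the arm holds its last target.

## Task

Make room in the card-box holder on the clinic desk: with the fingertips press down the orange release pad of the blue sliding bookend, and while keeping it pressed push the bookend back along its bar, away from the card boxes, all the way to the end stop. Then let go, so that the pad springs up and the bookend stays locked there. Nothing is to be picked up: leave the card boxes, the mug and the gel bottle undisturbed.

Things in the scene. Friction and masses are not known exactly. Their poses are not given: they have to be found in the camera images.
- holder: Fixed card-box holder, 124 mm (x) by 336 mm (y). Origin on the desk below the middle of its bar; y runs along the bar, +y is the way the bookend opens (away from the card boxes), z up. Grey deck and aluminium ratchet bar 30 mm high; dark fixed end plate 105 mm high, inner face at y = -153 mm, beside the boxes; dark end stop, 40 mm high, at y = +165 mm. Its yaw varies.
- bookend (a joint): Place of the blue bookend along the bar, m: 0 nearest the boxes, 0.150 against the end stop. Blue plate 112 mm wide, 8 mm thick, top 105 mm above the desk, its face to the boxes at holder y = -50 mm + joint. Behind it (+y) the orange pad, then a blue back wall. Ratchet, 4 mm pitch: blocked towards +y unless the pad is pressed; then it slides with about 1 N.
- release (a joint): How far the orange pad is pressed down, m: 0 fully up, 0.012 bottomed. Spring return, about 3 N at the top to 7 N at the bottom; does not latch. It may start up to 6 mm down, its pawl half caught on a tooth. The pawl is clear of the teeth from 0.0065 on: press to about 0.009 and keep it there while pushing. At the end stop it rises fully when let go.
- pad_top (a point): Middle of the top face of the orange release pad, 48 mm (holder x) by 40 mm (along the bar), 68 mm above the desk when fully up; moves with bookend and pad. It lies in a pocket 46 mm long along the bar, open at both sides: plate's face 23 mm towards -y, back wall's face 23 mm towards +y. Plate rises 37 mm, back wall 24 mm above the unpressed pad.
- back_wall_top (a point): Middle of the top edge of the blue back wall behind the pad (52 mm wide, 6 mm thick, top 92 mm above the desk); moves with the bookend. Fingertips standing on the pad push the bookend by bearing on this wall.
- box_green_center (a point): Centre of the loose green card box, 100 mm (holder x) by 28 mm (y) by 75 mm high, 0.2 kg, standing on the deck next to the fixed end plate. Leave alone.
- box_white_center (a point): Centre of the loose white card box, 100 by 34 by 75 mm high, 0.2 kg, standing on the deck between the green box and the bookend. Leave alone.
- mug_center (a point): Centre of a white mug, 76 mm across without its handle, 85 mm high, standing on the desk beside the holder. Leave alone.
- gel_center (a point): Centre of a hand gel bottle, 56 mm across, 140 mm high, standing on the desk on the other side of the holder. Leave alone.

How it is judged:
On the way, in this order (a step that is already met when the one before it is completed fails the run):
1. the release pad is pressed by the fingers while the bookend is still about where it stood (value of joint release above 0.0065 m and contact force between the fingers and release above 0.5 N and distance of back_wall_top from where it was at the start of the episode below 0.03 m), for 0.1 s.
2. the bookend is pushed back to the end stop (value of joint bookend above 0.142 m), for 0.1 s.
At the end, for the whole second after the job is handed in: The bookend stands at the end stop (joint over 0.142 m), its release pad has sprung up (less than 4 mm down), and both card boxes (within 12 mm), the mug and the gel bottle (within 20 mm) are where they were (value of joint bookend above 0.142 m and value of joint release below 0.004 m and distance of each of box_green_center, box_white_center from where it was at the start of the episode below 0.012 m and distance of each of mug_center, gel_center from where it was at the start of the episode below 0.02 m); the robot touches nothing.
It fails at once if a card box is lifted or shoved (distance of any of box_green_center, box_white_center from where it was at the start of the episode above 0.015 m).
It fails at once if the mug or the gel bottle is lifted, shoved or tipped (distance of any of mug_center, gel_center from where it was at the start of the episode above 0.025 m).
It also fails if it takes over 35 s, if anything falls off the work surface, if the arm or the gripper's body presses on something with over 40 N, if the wrist force passes 120 N, or if a joint passes its speed limit or range.

## Working session

There is one attempt and no reset: what is moved stays moved. The work goes in short steps, Python scripts to look and compute and a tool call to move; the robot and the scene stay as the last step left them, time stands still between calls to the robot, and variables do not carry over. Pictures are saved under pics/ and viewed, and the job is handed in when it is done.

Besides the shell and the picture viewer there is one more tool, called after ">>>" by a JSON object that holds its "op" and its "data". drive_tool: Moves the arm, as the interface text tells. Its arguments: {"type":"object","properties":{"motion":{"type":"array"},"claw":{"type":"number"}},"required":["motion"]}

```bash
mkdir -p pics; cat > look.py <<'E'
import numpy as np,cv2,sys
from workcell import robot,cams
def snap(tag):
    out={}
    for n in("scene","top"):
        c=cams.camera(n);out[n]=c
        cv2.imwrite(f"pics/{tag}_{n}.png",c["color"][:,:,::-1])
        np.savez(f"pics/{tag}_{n}.npz",**c)
    return out
def pts(c):
    z=c["z_map"];v,u=np.mgrid[:z.shape[0],:z.shape[1]]
    p=np.stack([(u-c["cx"])/c["fx"]*z,(v-c["cy"])/c["fy"]*z,z],-1)
    return p@np.array(c["rotation"]).T+np.array(c["origin"])
E
python3 - <<'E'
from look import *
o=snap("a")
for n in o: print(n,o[n]["origin"],np.round(o[n]["rotation"],3).tolist(),o[n]["fx"])
s=robot.observe();print(s)
for n in o:
    c=o[n];P=pts(c);hsv=cv2.cvtColor(c["color"],cv2.COLOR_RGB2HSV)
    for nm,lo,hi in(("orange",(5,130,100),(20,255,255)),("blue",(100,120,50),(125,255,255)),("green",(40,80,50),(85,255,255))):
        m=(cv2.inRange(hsv,lo,hi)>0)&(c["z_map"]>0);q=P[m]
        if len(q): v,u=np.nonzero(m);print(n,nm,len(q),"uv",u.mean().round(),v.mean().round(),"med",np.median(q,0).round(4),"p2",np.percentile(q,2,0).round(4),"p98",np.percentile(q,98,0).round(4))
E
```

```text
scene [ 0.87003491 -0.36631691  0.60858674] [-0.319, 0.88, 0.332, -0.115] 466.51238302867307
top [ 0.50940548 -0.05036783  0.76936634] [0.056, -0.697, 0.714, -0.029] 544.4735019269378
{'clock': 0.1, 'q': array([-1.43059877e+00,  3.51149231e-01,  1.65237001e+00, -2.00892965e-06,
        1.13906975e+00, -8.45973320e-02]), 'joint_velocities': array([ 0.00170148, -0.0019416 , -0.00267512,  0.00126288, -0.00020424,
       -0.00150741]), 'joint_torque': array([ 3.63589224e-04, -5.06833506e+01, -2.91875356e+01, -1.27494245e-04,
        2.62186804e-03,  1.22167910e-05]), 'tcp_pos': array([ 0.12258316, -0.53586366,  0.23082662]), 'tcp_rot': array([-3.41667532e-04,  7.81954901e-01, -6.23334809e-01, -3.62540015e-04]), 'ft_force': array([-0.13844771,  0.56085275, -0.37020327]), 'moment': array([-0.04333066,  0.062704  , -0.004323  ]), 'grip_width': 0.08544072526753038}Traceback (most recent call last):
  File "<stdin>", line 6, in <module>
  File "look.py", line 13, in pts
    return p@np.array(c["rotation"]).T+np.array(c["origin"])
           ~^~~~~~~~~~~~~~~~~~~~~~~~~~
ValueError: matmul: Input operand 1 has a mismatch in its core dimension 0, with gufunc signature (n?,k),(k,m?)->(n?,m?) (size 4 is different from 3)
```

Rotation is a quaternion.

```bash
python3 - <<'E'
s=open('look.py').read()
s=s.replace('np.array(c["rotation"]).T','R(c).T').replace('def pts','from scipy.spatial.transform import Rotation\ndef R(c):\n    q=np.array(c["rotation"]);return Rotation.from_quat(q[[1,2,3,0]]).as_matrix()\ndef load(f):\n    return dict(np.load(f))\ndef pts')
open('look.py','w').write(s)
E
python3 - <<'E'
from look import *
for n in("scene","top"):
    c=load(f"pics/a_{n}.npz");P=pts(c);hsv=cv2.cvtColor(c["color"],cv2.COLOR_RGB2HSV)
    print(n,R(c)[:,2])
    for nm,lo,hi in(("orange",(5,130,100),(20,255,255)),("blue",(100,120,50),(125,255,255)),("green",(40,80,50),(85,255,255))):
        m=(cv2.inRange(hsv,lo,hi)>0)&(c["z_map"]>0);q=P[m]
        if len(q): v,u=np.nonzero(m);print(n,nm,len(q),"uv",u.mean().round(),v.mean().round(),"med",np.median(q,0).round(4),"p2",np.percentile(q,2,0).round(4),"p98",np.percentile(q,98,0).round(4))
E
```

```text
scene [-0.4136163   0.48506378 -0.77047692]
scene orange 87856 uv 379.0 176.0 med [ 4.95e-01  3.30e-01 -4.00e-04] p2 [-0.3114 -0.468  -0.0027] p98 [0.9413 1.0309 0.002 ]
scene blue 574 uv 316.0 182.0 med [0.5379 0.0362 0.1048] p2 [0.3988 0.0222 0.0443] p98 [0.6057 0.0924 0.1406]
scene green 626 uv 273.0 241.0 med [ 0.5424 -0.0845  0.1043] p2 [ 0.4858 -0.1012  0.0886] p98 [ 0.5817 -0.0597  0.1062]
top [ 0.12075843  0.03589039 -0.9920329 ]
top orange 768 uv 256.0 268.0 med [0.5578 0.0671 0.0678] p2 [0.5348 0.0477 0.0653] p98 [0.5802 0.0853 0.0702]
top blue 1040 uv 268.0 321.0 med [0.5198 0.0388 0.1054] p2 [0.3969 0.0251 0.0901] p98 [0.6005 0.0946 0.1416]
top green 1081 uv 371.0 286.0 med [ 0.5294 -0.0783  0.1045] p2 [ 0.4838 -0.0988  0.1018] p98 [ 0.5794 -0.059   0.1069]
```

View pics/a_scene.png

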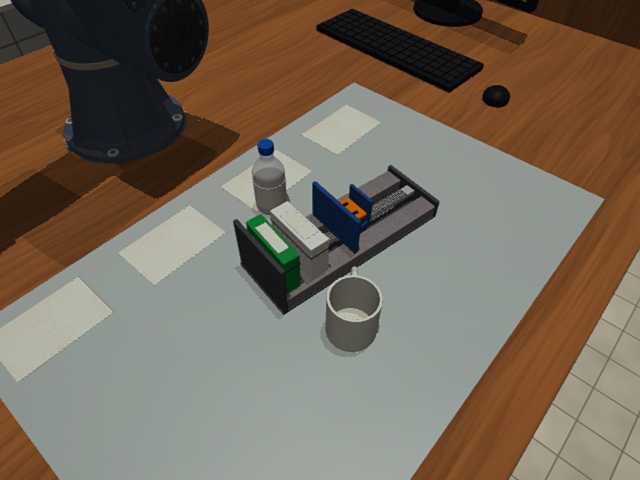

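View pics/a_top.png

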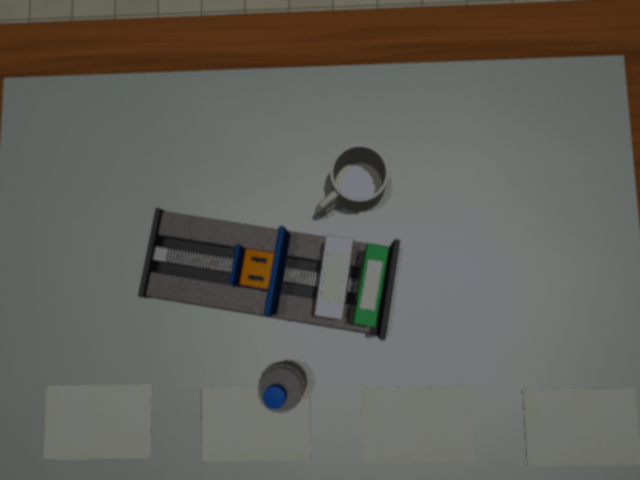

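Both views show the holder: bookend plate at top-view px (276,272), orange pad (256,268), back wall (238,265), end stop (150,253), mug (358,180) and gel (283,387). Next, the yaw and the key points.

```bash
python3 - <<'E'
from look import *
c=load("pics/a_top.npz");P=pts(c);hsv=cv2.cvtColor(c["color"],cv2.COLOR_RGB2HSV)
z=P[...,2];Z=c["z_map"]>0
v,u=np.mgrid[:480,:640]
def rays(m,h):
    vv,uu=np.nonzero(m);d=np.stack([(uu-c["cx"])/c["fx"],(vv-c["cy"])/c["fy"],np.ones(len(uu))],-1)@R(c).T
    o=c["origin"];return (o+d*((h-o[2])/d[:,2])[:,None])[:,:2]
blue=(cv2.inRange(hsv,(100,120,30),(125,255,255))>0)&Z&(v<330)
org=(cv2.inRange(hsv,(5,130,100),(20,255,255))>0)&(abs(u-256)<30)&(abs(v-268)<30)
gr=(cv2.inRange(hsv,(40,80,30),(85,255,255))>0)&(z>.09)
dark=(hsv[...,2]<75)&Z&(u>130)&(u<410)&(v>200)&(v<345)
for nm,m,h in(("plate",blue&(z>.098),.105),("wall",blue&(z>.085)&(z<.097)&(u<250),.092),("pad",org,.068),("green",gr,.105),("endplate",dark&(z>.098)&(u>370),.105),("stop",dark&(z>.034)&(z<.046)&(u<165),.04)):
    q=rays(m,h).astype(np.float32);r=cv2.minAreaRect(q);b=cv2.boxPoints(r)
    e=[b[1]-b[0],b[2]-b[1]];e=max(e,key=np.linalg.norm);a=np.degrees(np.arctan2(e[1],e[0]))
    print(nm,len(q),"c",np.round(r[0],4),"size",np.round(r[1],4),"ang long",a.round(1),"zmed",np.median(z[m]).round(4),"mean",q.mean(0).round(4))
# mug, gel
for nm,cu,cv_ in(("mug",358,180),("gel",283,387)):
    m=(abs(u-cu)<45)&(abs(v-cv_)<45)&(z>.03)&(v<(225 if nm=="mug" else 999))&((v>340)|(nm=="mug"))
    q=P[m];print(nm,q.min(0).round(3),q.max(0).round(3),np.median(q,0).round(3))
E
```

```text
plate 552 c [0.5517 0.0381] size [0.008  0.1094] ang long -10.5 zmed 0.1044 mean [0.5509 0.0382]
wall 194 c [0.5617 0.0903] size [0.0065 0.0498] ang long -10.6 zmed 0.0912 mean [0.5617 0.0902]
pad 771 c [0.5577 0.0665] size [0.0357 0.0457] ang long -10.5 zmed 0.0678 mean [0.5577 0.0666]
green 1107 c [ 0.5317 -0.079 ] size [0.0283 0.0994] ang long -11.5 zmed 0.1045 mean [ 0.5307 -0.0789]
endplate 777 c [ 0.5273 -0.0966] size [0.0191 0.1214] ang long -11.5 zmed 0.1043 mean [ 0.5254 -0.0997]
stop 608 c [0.5854 0.2171] size [0.0101 0.123 ] ang long -10.5 zmed 0.0394 mean [0.5849 0.2175]
mug [ 0.509 -0.107  0.03 ] [ 0.715 -0.01   0.769] [ 0.676 -0.063  0.072]
gel [ 0.379 -0.05   0.031] [0.509 0.063 0.769] [0.413 0.03  0.098]
```

```bash
cat > plan.py <<'E'
from look import *
import sys
def plan(t,yaw=-10.5):
    s=robot.observe();q=np.array(s["tcp_rot"]);T=Rotation.from_quat(q[[1,2,3,0]])
    a=np.radians(yaw);X=np.array([np.cos(a),np.sin(a),0]);Z=np.array([0,0,-1.]);G=Rotation.from_matrix(np.stack([X,np.cross(Z,X),Z],1))
    d=T.inv().apply(np.array(t)-s["tcp_pos"])/.1;r=(T.inv()*G).as_rotvec()/.5
    print("t",round(s["clock"],2),"tcp",s["tcp_pos"].round(4),"F",s["ft_force"].round(2),"w",round(float(s["grip_width"]),4),"shift",d.round(3),"turn",r.round(3))
plan([float(x) for x in sys.argv[1:4]])
E
python3 plan.py .558 .0697 .20
```

```text
t 0.1 tcp [ 0.1226 -0.5359  0.2308] F [-0.14  0.56 -0.37] w 0.0854 shift [-4.932 -5.594  0.314] turn [-1.000e-03  2.000e-03 -2.325e+00]
```

>>> {"op": "drive_tool", "data": {"motion": [-0.88,-1.0,0,0,0,-0.9,-0.88,-1.0,0,0,0,-0.9,-0.88,-1.0,0,0,0,-0.9], "claw": 0}}

```text
clock: 0.48
tcp_pos: [0.2019, -0.4254, 0.2312]
tcp_rot: [-0.001, 0.903, -0.43, -0.0]
ft_force: [-1.0, -0.6, 0.1]
grip_width: 0.032
```

```bash
python3 plan.py .558 .0697 .20
```

```text
t 0.47 tcp [ 0.2019 -0.4254  0.2312] F [-0.98 -0.65  0.12] w 0.032 shift [-1.601 -5.884  0.317] turn [-2.000e-03  1.000e-03 -1.412e+00]
```

>>> {"op": "drive_tool", "data": {"motion": [-0.27,-1.0,0,0,0,-0.9,-0.27,-1.0,0,0,0,-0.9,-0.27,-1.0,0,0,0,-0.9]}}

```text
clock: 0.85
tcp_pos: [0.2627, -0.3425, 0.2312]
tcp_rot: [-0.0, 0.976, -0.218, -0.0]
ft_force: [-0.1, -0.7, 0.6]
grip_width: 0.0001
```

```bash
python3 plan.py .558 .0697 .20
```

```text
t 0.85 tcp [ 0.2627 -0.3425  0.2312] F [-0.07 -0.71  0.56] w 0.0001 shift [ 0.921 -4.986  0.314] turn [-0.001  0.001 -0.511]
```

>>> {"op": "drive_tool", "data": {"motion": [0.2,-1.0,0,0,0,-0.5,0.2,-1.0,0,0,0,-0.5,0.2,-1.0,0,0,0,-0.5]}}

```text
clock: 1.23
tcp_pos: [0.3237, -0.2613, 0.2312]
tcp_rot: [-0.0, 0.995, -0.096, -0.0]
ft_force: [0.1, -1.1, 0.7]
grip_width: 0.0001
```

```bash
python3 plan.py .558 .0697 .20
```

```text
t 1.23 tcp [ 0.3237 -0.2613  0.2312] F [ 0.14 -1.1   0.68] w 0.0001 shift [ 1.667 -3.697  0.313] turn [-0.001  0.    -0.018]
```

>>> {"op": "drive_tool", "data": {"motion": [0.5,-1.0,0,0,0,0,0.5,-1.0,0,0,0,0,0.5,-1.0,0,0,0,-0.02]}}

```text
clock: 1.6
tcp_pos: [0.3923, -0.1733, 0.2311]
tcp_rot: [-0.0, 0.996, -0.091, -0.0]
ft_force: [-0.1, 0.4, 0.8]
grip_width: -0.0002
```

>>> {"op": "drive_tool", "data": {"motion": [0.5,-1.0,0,0,0,0,0.5,-1.0,0,0,0,0,0.5,-1.0,0,0,0,0]}}

```text
clock: 1.98
tcp_pos: [0.4598, -0.085, 0.231]
tcp_rot: [0.0, 0.996, -0.092, -0.0]
ft_force: [-2.0, -1.0, 0.4]
grip_width: 0.0005
```

>>> {"op": "drive_tool", "data": {"motion": [0.4,-1.0,0,0,0,0,0.4,-1.0,0,0,0,0,0.4,-1.0,0,0,0,0]}}

```text
clock: 2.35
tcp_pos: [0.5173, 0.0052, 0.2309]
tcp_rot: [0.0, 0.996, -0.092, -0.0]
ft_force: [-0.6, -0.8, -0.1]
grip_width: 0.0
```

```bash
python3 plan.py .558 .0697 .20
```

```text
t 2.35 tcp [0.5173 0.0052 0.2309] F [-0.63 -0.8  -0.14] w 0.0 shift [ 0.281 -0.709  0.309] turn [ 0.     0.001 -0.003]
```

>>> {"op": "drive_tool", "data": {"motion": [0.28,-0.7,0,0,0,0,0.28,-0.7,0.3,0,0,0,0.28,-0.7,0.6,0,0,0,0.28,-0.7,0.9,0,0,0,0.28,-0.7,0.9,0,0,0,0.28,-0.7,0.9,0,0,0,0.28,-0.7,0.9,0,0,0]}}

```text
clock: 3.22
tcp_pos: [0.5579, 0.0684, 0.1427]
tcp_rot: [-0.0, 0.996, -0.093, 0.001]
ft_force: [1.1, -0.6, 0.3]
grip_width: 0.0001
```

```bash
python3 plan.py .558 .0697 .078; python3 - <<'E'
from look import *
snap("b")
E
```

```text
t 3.23 tcp [0.5579 0.0684 0.1427] F [ 1.06 -0.61  0.29] w 0.0001 shift [-0.003 -0.013  0.647] turn [-0.001 -0.004 -0.007]
```

View pics/b_scene.png

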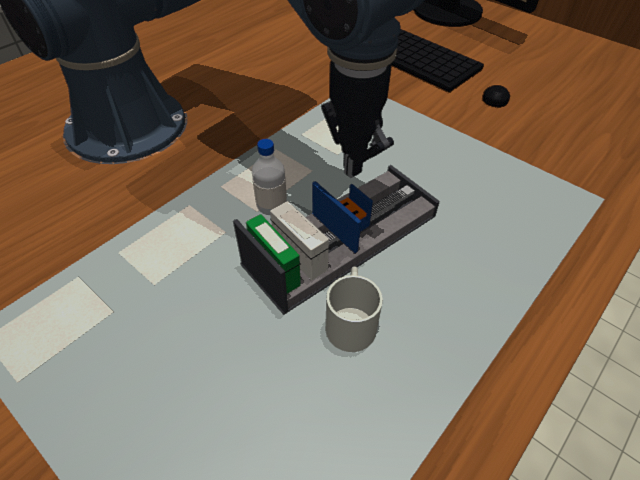

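View pics/b_top.png

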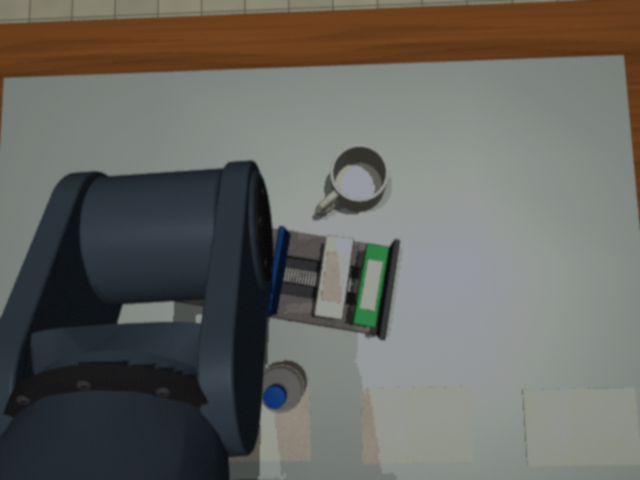

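The fingers (scene px ~(353,172)) hang over the pocket (pad at (352,208)); nothing has been disturbed. Going down in stages.

>>> {"op": "drive_tool", "data": {"motion": [0,0,0.2,0,0,0,0,0,0.4,0,0,0,0,0,0.6,0,0,0,0,0,0.66,0,0,0,0,0,0.66,0,0,0,0,0,0.66,0,0,0]}}

```text
clock: 4.08
tcp_pos: [0.5578, 0.069, 0.0762]
tcp_rot: [-0.0, 0.996, -0.093, 0.001]
ft_force: [0.4, 0.2, 0.4]
grip_width: -0.0003
```

```bash
python3 plan.py .558 .0697 .059; python3 - <<'E'
from look import *
c=snap("c")["scene"]["color"][120:270,280:480]
cv2.imwrite("pics/c_zoom.png",cv2.resize(c[:,:,::-1],None,fx=4,fy=4,interpolation=cv2.INTER_CUBIC))
E
```

```text
t 4.08 tcp [0.5578 0.069  0.0762] F [0.4  0.19 0.41] w -0.0003 shift [ 0.    -0.007  0.172] turn [-0.001 -0.003 -0.005]
```

View pics/c_zoom.png

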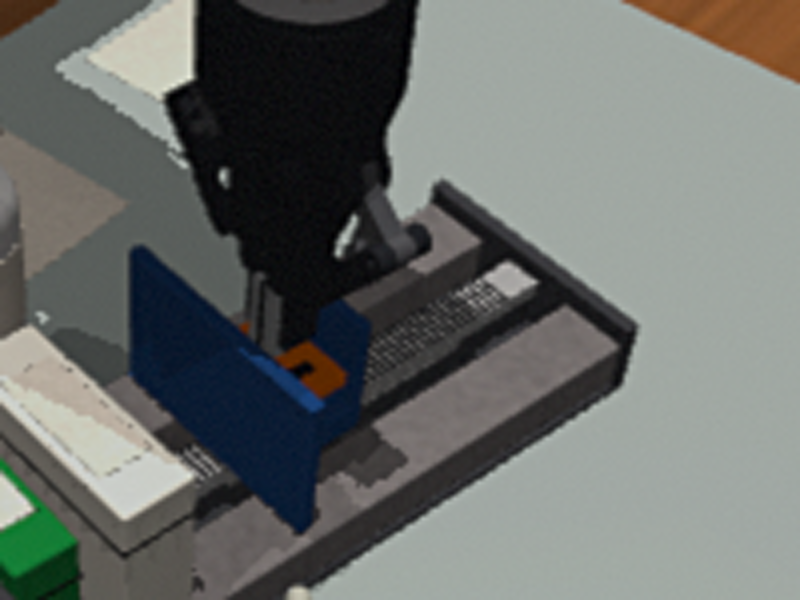

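Zoom: fingertips (zoom px ~(280,320)) sit in the pocket, between the plate and the wall, above the pad, with no force yet. Pressing.

>>> {"op": "drive_tool", "data": {"motion": [0,0,0.05,0,0,0,0,0,0.1,0,0,0,0,0,0.1,0,0,0,0,0,0.1,0,0,0]}}

```text
clock: 4.68
tcp_pos: [0.5575, 0.069, 0.0655]
tcp_rot: [-0.0, 0.996, -0.093, 0.0]
ft_force: [0.1, -0.2, 4.6]
grip_width: -0.0001
```

>>> {"op": "drive_tool", "data": {"motion": [0,0,0.04,0,0,0,0,0,0.075,0,0,0,0,0,0.075,0,0,0,0,0,0.075,0,0,0]}}

```text
clock: 5.18
tcp_pos: [0.5575, 0.0689, 0.0578]
tcp_rot: [-0.0, 0.996, -0.093, 0.0]
ft_force: [-0.2, 0.3, 6.4]
grip_width: -0.0001
```

```bash
python3 plan.py .558 .0697 .059
```

```text
t 5.17 tcp [0.5575 0.0689 0.0578] F [-0.16  0.35  6.4 ] w -0.0001 shift [ 0.004 -0.008 -0.012] turn [-0.    -0.001 -0.005]
```

>>> {"op": "drive_tool", "data": {"motion": [0,-0.04,0,0,0,0,0,-0.08,0,0,0,0,0,-0.12,0,0,0,0,0,-0.18,0,0,0,0,0,-0.24,0,0,0,0,0,-0.3,0,0,0,0,0,-0.3,0,0,0,0]}}

```text
clock: 6.05
tcp_pos: [0.563, 0.0989, 0.0579]
tcp_rot: [-0.0, 0.996, -0.093, 0.0]
ft_force: [-0.6, 0.4, 6.4]
grip_width: 0.0001
```

```bash
python3 plan.py .5798 .1868 .059; python3 - <<'E'
from look import *
c=snap("d")["scene"]["color"][120:270,280:480]
cv2.imwrite("pics/d_zoom.png",cv2.resize(c[:,:,::-1],None,fx=4,fy=4,interpolation=cv2.INTER_CUBIC))
E
```

```text
t 6.05 tcp [0.563  0.0989 0.0579] F [-0.63  0.39  6.38] w 0.0001 shift [ 0.002 -0.895 -0.011] turn [-0.001 -0.001 -0.005]
```

View pics/d_zoom.png

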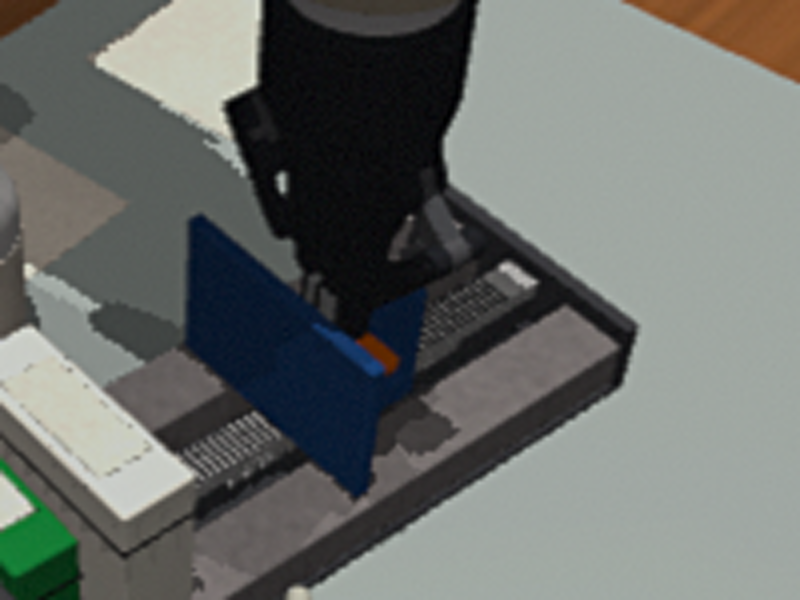

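The bookend slides along with the fingers, pad held down. Continuing.

>>> {"op": "drive_tool", "data": {"motion": [0,-0.08,0,0,0,0,0,-0.17,0,0,0,0,0,-0.26,0,0,0,0,0,-0.35,0,0,0,0,0,-0.44,0,0,0,0,0,-0.53,0,0,0,0,0,-0.61,0,0,0,0,0,-0.68,0,0,0,0,0,-0.75,0,0,0,0,0,-0.8,0,0,0,0,0,-0.85,0,0,0,0,0,-0.85,0,0,0,0]}}

```text
clock: 7.65
tcp_pos: [0.5785, 0.1824, 0.0578]
tcp_rot: [-0.0, 0.996, -0.093, 0.0]
ft_force: [-1.8, 1.3, 7.4]
grip_width: -0.0004
```

>>> {"op": "drive_tool", "data": {"motion": [0,-0.02,0,0,0,0,0,-0.04,0,0,0,0,0,-0.06,0,0,0,0,0,-0.08,0,0,0,0,0,-0.08,0,0,0,0]}}

```text
clock: 8.28
tcp_pos: [0.58, 0.1894, 0.0577]
tcp_rot: [0.0, 0.996, -0.093, -0.0]
ft_force: [-1.1, -2.9, 6.2]
grip_width: -0.0001
```

```bash
python3 plan.py .5812 .1945 .059; python3 - <<'E'
from look import *
c=snap("e")["scene"]["color"][120:270,280:480]
cv2.imwrite("pics/e_zoom.png",cv2.resize(c[:,:,::-1],None,fx=4,fy=4,interpolation=cv2.INTER_CUBIC))
E
```

```text
t 8.28 tcp [0.58   0.1894 0.0577] F [-1.07 -2.91  6.2 ] w -0.0001 shift [ 0.002 -0.052 -0.013] turn [ 0.002  0.    -0.005]
```

View pics/e_zoom.png

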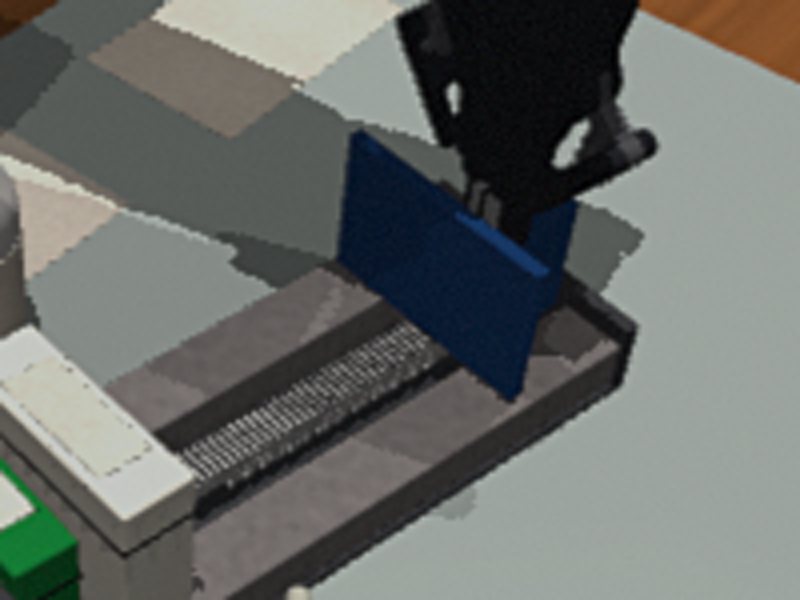

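>>> {"op": "drive_tool", "data": {"motion": [0,-0.03,0,0,0,0,0,-0.06,0,0,0,0,0,-0.06,0,0,0,0]}}

```text
clock: 8.75
tcp_pos: [0.5808, 0.1932, 0.0577]
tcp_rot: [0.002, 0.996, -0.093, -0.001]
ft_force: [-4.2, -18.9, 11.3]
grip_width: -0.0
```

>>> {"op": "drive_tool", "data": {"motion": [0,-0.02,0,0,0,0,0,-0.03,0,0,0,0,0,-0.03,0,0,0,0]}}

```text
clock: 9.12
tcp_pos: [0.5807, 0.1933, 0.0577]
tcp_rot: [0.004, 0.996, -0.093, -0.002]
ft_force: [-7.7, -37.9, 16.8]
grip_width: -0.0001
```

```bash
python3 plan.py .5812 .1945 .059; python3 - <<'E'
from look import *
snap("f")
c=load("pics/f_scene.npz");P=pts(c);hsv=cv2.cvtColor(c["color"],cv2.COLOR_RGB2HSV)
m=(cv2.inRange(hsv,(100,120,30),(125,255,255))>0)&(P[...,2]>.1)&(P[...,1]>.1);q=P[m]
print(len(q),q.mean(0),np.percentile(q,[2,98],axis=0))
E
```

```text
t 9.12 tcp [0.5807 0.1933 0.0577] F [ -7.67 -37.92  16.8 ] w -0.0001 shift [ 0.003 -0.012 -0.013] turn [ 0.017  0.006 -0.005]
291 [0.57886828 0.15190489 0.1043844 ] [[0.5245957  0.14100705 0.10030498]
 [0.62822493 0.16264148 0.10618993]]
```

Stop felt: 38 N with no further motion. I'll relax the overshoot by 4 mm, then lift straight up.

>>> {"op": "drive_tool", "data": {"motion": [0,0.03,0,0,0,0,0,0.045,0,0,0,0,0,0.045,-0.05,0,0,0,0,0.045,-0.1,0,0,0,0,0.045,-0.17,0,0,0,0,0.045,-0.17,0,0,0,0,0.045,-0.17,0,0,0]}}

```text
clock: 10.1
tcp_pos: [0.5801, 0.1933, 0.0743]
tcp_rot: [0.001, 0.996, -0.093, -0.001]
ft_force: [-3.7, -8.2, 5.0]
grip_width: -0.0
```

```bash
python3 plan.py .579 .187 .16
```

```text
t 10.1 tcp [0.5801 0.1933 0.0743] F [-3.7  -8.19  5.02] w -0.0 shift [-0.001  0.066 -0.856] turn [ 0.004  0.004 -0.005]
```

>>> {"op": "drive_tool", "data": {"motion": [0,0.05,0,0,0,0,0,0.07,0,0,0,0,0,0.07,-0.3,0,0,0,0,0.07,-0.7,0,0,0,0,0.07,-1,0,0,0,0,0.07,-1,0,0,0]}}

```text
clock: 10.85
tcp_pos: [0.5806, 0.1877, 0.177]
tcp_rot: [-0.001, 0.996, -0.093, 0.002]
ft_force: [-0.9, 0.5, -0.1]
grip_width: -0.0001
```

>>> {"op": "drive_tool", "data": {"motion": [-0.4,0,-0.5,0,0,0,-0.8,0.5,-0.5,0,0,0,-1,1,-0.5,0,0,0,-1,1,-0.5,0,0,0]}}

```text
clock: 11.35
tcp_pos: [0.4608, 0.1058, 0.2241]
tcp_rot: [0.0, 0.996, -0.094, -0.001]
ft_force: [1.1, 0.6, 0.7]
grip_width: -0.0002
```

>>> {"op": "drive_tool", "data": {"motion": [-0.4,0.5,0,0,0,0,-0.5,1,0,0,0,0,-0.5,1,0,0,0,0,-0.5,1,0,0,0,0]}}

```text
clock: 11.85
tcp_pos: [0.3958, 0.019, 0.2245]
tcp_rot: [-0.0, 0.996, -0.093, -0.0]
ft_force: [0.1, -0.2, -0.3]
grip_width: -0.0003
```

>>> {"op": "drive_tool", "data": {"motion": [-0.4,0.5,0,0,0,0,-0.5,1,0,0,0,0,-0.5,1,0,0,0,0,-0.5,1,0,0,0,0]}}

```text
clock: 12.35
tcp_pos: [0.3284, -0.0698, 0.2247]
tcp_rot: [-0.0, 0.996, -0.093, 0.0]
ft_force: [0.5, -1.1, 1.1]
grip_width: 0.0001
```

```bash
python3 plan.py .579 .187 .16; python3 - <<'E'
from look import *
snap("g")
E
```

```text
t 12.35 tcp [ 0.3284 -0.0698  0.2247] F [ 0.49 -1.12  1.1 ] w 0.0001 shift [ 1.989 -2.986  0.648] turn [-0.001  0.    -0.005]
```

View pics/g_scene.png

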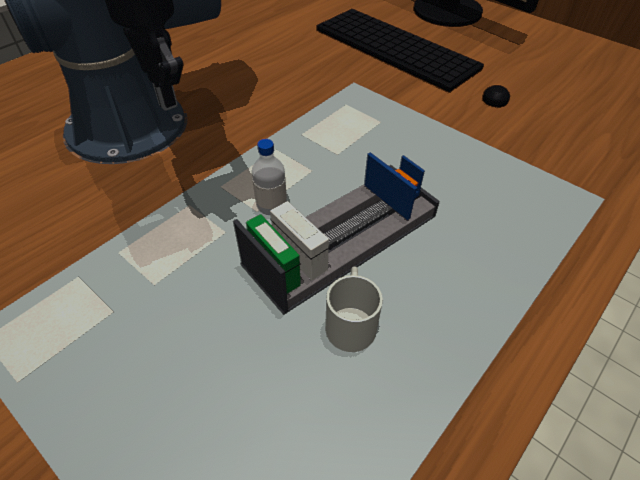

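View pics/g_top.png

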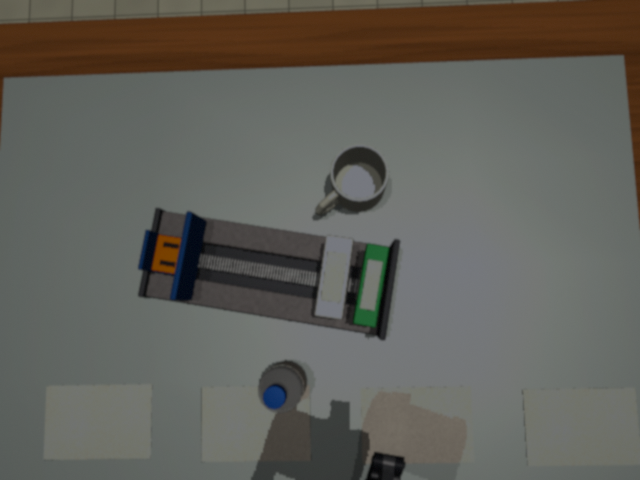

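The bookend now stands against the stop (top px ~(188,257), wall (147,251)); the boxes, mug and bottle are at the same pixels as before. Measuring the travel and pad height.

```bash
python3 - <<'E'
from look import *
c=load("pics/g_top.npz");P=pts(c);hsv=cv2.cvtColor(c["color"],cv2.COLOR_RGB2HSV);z=P[...,2];v,u=np.mgrid[:480,:640]
def rays(m,h):
    vv,uu=np.nonzero(m);d=np.stack([(uu-c["cx"])/c["fx"],(vv-c["cy"])/c["fy"],np.ones(len(uu))],-1)@R(c).T
    o=c["origin"];return (o+d*((h-o[2])/d[:,2])[:,None])[:,:2].astype(np.float32)
b=(cv2.inRange(hsv,(100,120,30),(125,255,255))>0)&(v<330)
p0=np.array([.5517,.0381]);w0=np.array([.5617,.0903]);ax=np.array([.182,.983])
for n,m,h,r0 in(("plate",b&(z>.098)&(u>165),.105,p0),("wall",b&(z>.085)&(z<.097)&(u<165),.092,w0)):
    r=cv2.minAreaRect(rays(m,h));print(n,r,"travel",(np.array(r[0])-r0)@ax)
o=(cv2.inRange(hsv,(5,130,100),(20,255,255))>0)&(abs(u-167)<25)&(abs(v-255)<30)
print("pad z",np.median(z[o]),o.sum())
a=load("pics/a_top.npz");d=cv2.absdiff(a["color"],c["color"]).max(2)
for n,(x0,x1,y0,y1) in dict(mug=(310,390,140,220),boxes=(312,400,232,340),gel=(255,310,358,415)).items(): print(n,(d[y0:y1,x0:x1]>40).sum())
E
```

```text
plate ((0.5735164284706116, 0.15387246012687683), (0.008316287770867348, 0.10948560386896133), 79.43350982666016) travel 0.11777491828637124
wall ((0.5833672881126404, 0.2055303305387497), (0.00509311119094491, 0.048014625906944275), 79.62692260742188) travel 0.1172148613560915
pad z 0.0678798358947304 570
mug 0
boxes 0
gel 84
```

Travel reads 117.5 mm against an expected ~121. To see whether the bookend slipped back, I'll compare the plate in the pictures under push (f) and released (g).

```bash
python3 - <<'E'
from look import *
for t in "fg":
    c=load(f"pics/{t}_scene.npz");P=pts(c);hsv=cv2.cvtColor(c["color"],cv2.COLOR_RGB2HSV)
    m=(cv2.inRange(hsv,(100,120,30),(125,255,255))>0);m[:,:360]=0;m[:140]=0
    v,u=np.nonzero(m);k=u<412
    print(t,[(r,u[(v==r)].min(),u[(v==r)&(u<416)].max()) for r in (165,175,185,195,205,212)])
    q=P[m&(P[...,2]>.05)&(P[...,2]<.095)];q=q[np.abs(q[:,:2]@[.983,-.182]-.535)<.06]
    s=q[:,:2]@[.182,.983];print("face s",np.percentile(s,[5,20,35,50]).round(4))
c=load("pics/a_top.npz");P=pts(c);h=cv2.cvtColor(c["color"],cv2.COLOR_RGB2HSV)
# end plate inner edge and stop edges along the row profile, s coordinate
for row in(232,255,280,300):
    for r,hh,u0,u1 in((row,.04,135,170),(row+15,.105,370,410)):
        uu=np.arange(u0,u1);d=np.stack([(uu-c["cx"])/c["fx"],0*uu+(r-c["cy"])/c["fy"],np.ones(len(uu))],-1)@R(c).T
        o=c["origin"];p=(o+d*((hh-o[2])/d[:,2])[:,None])[:,:2]@[.182,.983]
        k=h[r,u0:u1,2]<60;print(r,hh,p[k].max().round(4) if k.any() else None,p[k].min().round(4) if k.any() else None)
E
```

```text
f [(165, np.int64(367), np.int64(387)), (175, np.int64(366), np.int64(415)), (185, np.int64(365), np.int64(415)), (195, np.int64(377), np.int64(415)), (205, np.int64(389), np.int64(412)), (212, np.int64(398), np.int64(410))]
face s [0.2511 0.2517 0.2521 0.2525]
g [(165, np.int64(367), np.int64(415)), (175, np.int64(366), np.int64(415)), (185, np.int64(365), np.int64(413)), (195, np.int64(377), np.int64(415)), (205, np.int64(389), np.int64(412)), (212, np.int64(398), np.int64(410))]
face s [0.2511 0.2517 0.2521 0.2526]
232 0.04 0.3239 0.313
247 0.105 0.0042 -0.0067
255 0.04 0.3231 0.3149
270 0.105 0.0048 -0.006
280 0.04 0.3244 0.3135
295 0.105 0.005 -0.0069
300 0.04 None None
315 0.105 0.0062 -0.0068
```

The plate's edges and depth are the same before and after release, so nothing slipped. The top view also reads the fixed end-plate-to-stop span 4 mm short (309 against 313 mm), which accounts for the missing travel. Handing in.

```bash
python3 -c "
from workcell import robot
print(robot.hand_in())"
```

```text
the job is handed in; nothing more can be done
None
```

I pressed the orange pad down about 10 mm with the shut fingertips and pushed the bookend back to the end stop. I then let the pad spring up, moved the arm clear and handed the job in at about 12.5 s.

- **End stop:** The bookend stopped moving while the push force rose to 38 N. After I let go, the plate's edges and depth were the same as under push, so it had not slipped back.
- **Pad:** It reads 67.9 mm above the desk, which is fully up.
- **Mug and card boxes:** Their picture regions show no change from the start.
- **Gel bottle:** 84 pixels in its region changed. It sits at the same place in the picture, so I take this to be the arm's shadow, but I did not measure its position again.
- **Measurement that disagreed:** The top camera gave 117.5 mm of travel where I expected about 121 mm. The same view also reads the fixed length of the holder 4 mm short, so I took it as camera error. Even taken at face value it puts the bookend joint at about 0.146 m, above the 0.142 m needed.

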